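# Take the two pantry stacks apart and put each piece in its own place

### The arm

A 7-joint arm with a two-finger parallel gripper is mounted at the origin on the work surface. World frame = base frame: x ahead of the robot, y to its left, z up, the work surface at z = 0. Lengths are in m, angles in rad, forces in N, time in s.
With the tool pointing down it reaches from about 0.425 to 0.875 m from the base axis. Payload 4.7 kg.
Tool frame: the origin (TCP) lies at the very end of the fingers, on their centre line; the grasp point (between the pads) lies 19 mm behind it; z points along the fingers, y is the line along which they close (so a half turn about z gives the same grasp; the last joint's range is limited). The gripper opens to 87 mm and grips with 3 to 60 N. Pads are 19 mm wide; open, the fingers measure 117 mm over their backs; the gripper's body (75 mm by 190 mm) begins 51 mm behind the grasp point.
Start: joints at [1.306, 0.321, -0.07, 1.45, 0.023, 1.371, -0.057], TCP at [0.179, -0.625, 0.186] pointing down, gripper open.
Joint ranges: [-2.86, 2.86], [-0.3, 2.09], [-1.38, 1.24], [0.06, 2.45], [-1.56, 4.7], [0.09, 2.05], [-2.69, 2.69]. Speed limits (rad/s): [2.57, 2.57, 3.14, 3.14, 3.14, 3.14, 3.14].

### API

Orientations are given as a rotation vector (axis times angle).
In Python, from bench import get_state, get_image, get_calibration, close_job gives the robot as it stands.
- The arm moves only by the shell command python3 -m crank 'ROWS' [FORCE]. ROWS is JSON, a list of rows, each a list of 5 numbers: the opening, from 0 (shut) to 1 (fully open), then the shift along the world's x, y, z in units of 0.2 m (1.0 is 0.2 m), then the turn about the world's z in units of 2 pi rad (1.0 is 2 pi rad). A call has 1 to 5 rows; each row is the pose to reach, as a shift and turn from the pose commanded when the call began, turning the shorter way round; what a row does not reach only later rows make up. A row lasts 1/8 s, in which the tool goes at most 62.5 mm and 10.7 degrees, less where a joint would pass 70% of its speed; a pose out of reach is approached as far as the arm can. A call with a number of a shift or a turn outside -1 to 1 is refused whole. A call with a gripper value outside its range is refused whole. The fingers move at their own pace and stop on an object; FORCE is the grip in N (left out, the last holds). Time passes only in rows, so rows that repeat a pose let the fingers close. It gives the time, the measured TCP pose, the force, the opening and the grip force at its end, in the units of the state.
- get_state(): the state, without advancing time (a new reading comes with each control period).
- get_image(name): name is "scene" or "top" or "wrist"; returns the picture (480x640x3 uint8, red, green, blue); there is no depth.
- get_calibration(name): a dict with "fovy" (degrees; the focal length in pixels is half the picture's height over the tangent of half this angle, whatever the lens; pixels are square), "cx", "cy" (the principal point, pixels), "R" (3x3) and "t" (3): a world point X has camera coordinates R X + t. Camera axes: x right, y down, z forward; pixel columns grow to the right and rows downward; lengths in m; the calibration is good to about 2 mm. A picture is of the moment at which its call begins: read the wrist's pose just before it. get_calibration takes no time and is no camera call; for the wrist camera it gives the pose at the moment of the call.
- close_job(): hands the job in; it is judged then, once.
The state is a dict: "time": time; "joint_positions": joint angles; "qd": joint speeds; "joint_torque": joint torques, N m; "position": TCP position; "tool_rot": TCP orientation; "ft_force": force on the tool from outside, world axes, zero at the start; "torque": the same for the moment, N m; "grip_width": opening from 0.0 (shut) to 1.0 (fully open); "grip_force": force on a finger pad.
Only numpy, scipy, OpenCV 4.12 (cv2) and the standard library are available. Lean on these libraries where they do the work, as an engineer would, in place of code of your own. Each camera call takes 0.05 s, during which the arm holds its last target. There are 200 camera calls.

### The job

Take the two stacks on the counter apart and put each piece upright in the place made for its shape: the long tin in the long tray, the square caddy in the square tray, the small round box in the round tray, and the measuring cup pressed fully home in the foam block with its handle in the slot. Lower each one right down before letting go, do not let it fall, and leave the amber jar and the white tub where they stand.

Things in the scene. Friction and masses are not known exactly. Their poses are not given: they have to be found in the camera images.
- long_tin: Closed steel tin, plain rectangular block 60 x 116 x 50 mm high (60 along its x, 116 along its y). Origin: centre of its underside. At the start it stands on the counter as the lower piece of one of two stacks. 0.2 to 0.4 kg.
- square_caddy: Closed white square caddy, block 64 x 64 x 50 mm high, sides along its x and y. Origin: centre of its underside. Stands on the counter as the lower piece of the other stack. 0.2 to 0.42 kg.
- round_box: Small round closed wooden box, 46 mm diameter, 40 mm high. Origin: centre of its underside. At the start it stands on top of the long tin or of the square caddy. About 80 g.
- cup: Open aluminium measuring cup, upright, 52 mm outer diameter, 56 mm high, wall 3 mm. Loop handle along its +x to 58 mm from the axis, an 8 mm round bar, 10 to 52 mm above the underside. Origin: centre of its underside, on the cup's axis. Starts on top of the tin or the caddy, whichever the round box is not on. Grip it across its y, clear of the handle. 90 g.
- long_tray: Fixed dark wooden tray, rectangular, inside 80 (x) x 136 (y) mm, outside 90 x 146 mm; rim 10 mm high, floor 4 mm above the counter. Origin: centre of its underside, on the counter. Place of the long tin.
- square_tray: Fixed dark wooden tray, square, inside 84 x 84 mm, outside 94 x 94 mm; rim 10 mm high, floor 4 mm above the counter. Origin: centre of its underside. Place of the square caddy.
- round_tray: Fixed dark wooden round tray, inside diameter 66 mm, outside 76 mm; rim 10 mm high, floor 4 mm above the counter. Origin: centre of its underside. Place of the round box.
- foam_block: Fixed black rigid foam block, 26 mm high, x -46 to +66, y -44 to +44 mm. Pocket: eight-sided well 60 mm across flats, 20 mm deep (floor 6 mm above the counter), with a handle slot as deep, 20 mm wide, from the well along +x to 62 mm from the origin. Origin: on the well's axis at counter level. Place of the cup, which fits only with its handle (+x) in the slot (+x).
- amber_jar: Closed amber glass jar with steel lid, about 76 mm diameter, 100 mm high, standing on the counter. Origin: centre of its underside. To be left alone.
- white_tub: Empty open white plastic tub, about 96 mm diameter, 60 mm high, standing on the counter beside the jar. Origin: centre of its underside. To be left alone.
Things that resemble listed ones, but are neither listed nor needed, are in the scene too. Leave any yellow look-alike of the long_tin alone. Leave any pink look-alike of the long_tray alone.

How it is judged:
By the outcome, as a careful person would: the job done as asked, in the order asked, and still so for the second after the job is handed in, with the robot touching nothing.
It also fails if it takes over 112 s, if anything falls off the work surface, if the arm or the gripper's body presses on something with over 40 N, if the wrist force passes 120 N, or if a joint passes its speed limit or range.

## Working session

There is one attempt and no reset: what is moved stays moved. The work goes in short steps, Python scripts to look and compute and a shell command to move; the robot and the scene stay as the last step left them, time stands still between calls to the robot, and variables do not carry over. Pictures are saved under pics/ and viewed, at most 14 in all, crops included, and the job is handed in when it is done.

```bash
mkdir -p pics; ls; cat > h.py <<'E'
import numpy as np, cv2
from bench import get_state, get_image, get_calibration
def save(n,f):
    im=get_image(n); cv2.imwrite(f,im[:,:,::-1]); return im
def ray(c,u,v):
    f=240/np.tan(np.radians(c["fovy"])/2); R=np.array(c["R"]);t=np.array(c["t"])
    return -R.T@t, R.T@np.array([(u-c["cx"])/f,(v-c["cy"])/f,1])
def onz(c,u,v,z):
    o,d=ray(c,u,v); return o+d*(z-o[2])/d[2]
def proj(c,X):
    f=240/np.tan(np.radians(c["fovy"])/2); p=np.array(c["R"])@X+np.array(c["t"])
    return f*p[0]/p[2]+c["cx"],f*p[1]/p[2]+c["cy"]
E
python3 - <<'E'
from h import *
for n in("scene","top"):
    save(n,f"pics/{n}1.png"); c=get_calibration(n); print(n,c)
print(get_state())
E
```

```text
pics
scene {'fovy': 45.05502594441783, 'cx': 316.74815535754357, 'cy': 233.8972143385395, 'R': array([[ 0.83952664,  0.5433174 ,  0.00110184],
       [ 0.47324165, -0.7302473 , -0.49272834],
       [-0.26690327,  0.41418   , -0.87018249]]), 't': array([-0.4318148 , -0.20151326,  1.49990387])}
top {'fovy': 52.91278938988634, 'cx': 316.20825007355614, 'cy': 235.26599839465686, 'R': array([[-0.02086628, -0.99977932,  0.0024317 ],
       [-0.986348  ,  0.02018845, -0.16343208],
       [ 0.16334692, -0.00580872, -0.98655159]]), 't': array([0.00207077, 0.50269682, 0.89502625])}
{'time': 0.1, 'joint_positions': array([ 1.30610918,  0.32177392, -0.0700641 ,  1.45154171,  0.02260848,
        1.37078778, -0.0569161 ]), 'qd': array([ 0.00042471, -0.00267454, -0.00031868, -0.00314284, -0.00108988,
        0.00010441,  0.00011864]), 'joint_torque': array([-3.80070742e-04, -4.92570984e+01, -4.05974826e-01, -3.13397741e+01,
       -6.40125596e-02,  3.94741085e-02,  8.33781769e-05]), 'position': array([ 0.17865681, -0.62439394,  0.18516018]), 'tool_rot': array([-3.10944874e+00, -4.36256382e-01,  5.41069469e-04]), 'ft_force': array([ 0.68274128, -1.01727845, -0.05565546]), 'torque': array([ 0.00634722, -0.01616376, -0.02743971]), 'grip_force': 0.0, 'grip_width': 0.9988412380838311}
```

View pics/scene1.png

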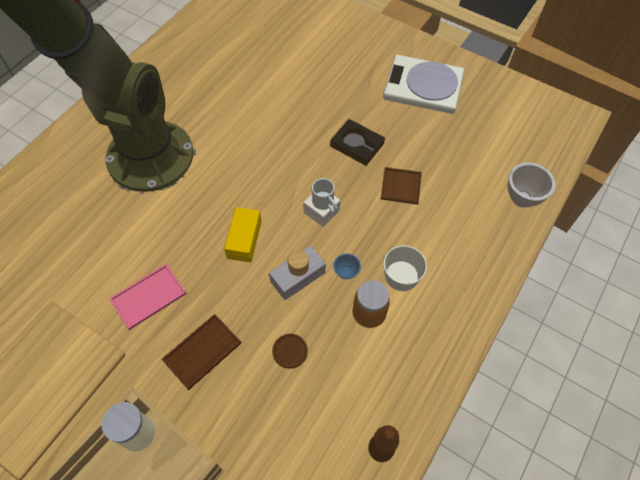

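View pics/top1.png

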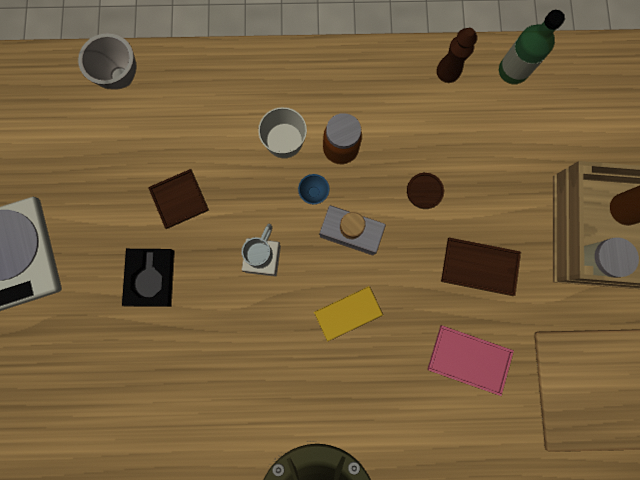

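Scene: grey tin with round box on top at top-view (352,230); the yellow look-alike is at (349,314). The cup sits on the white caddy at (258,253). The dark long tray is at (481,267), with the pink look-alike at (470,360). Round tray (425,190), square tray (178,198), foam (148,278). A blue bowl at (314,189) is close to the tin.

```bash
cat > seg.py <<'E'
from h import *
im=cv2.imread("pics/top1.png"); c=get_calibration("top")
hsv=cv2.cvtColor(im,cv2.COLOR_BGR2HSV)
def comp(mask,x0,y0,x1,y1):
    m=np.zeros_like(mask); m[y0:y1,x0:x1]=mask[y0:y1,x0:x1]
    m=cv2.morphologyEx(m,cv2.MORPH_OPEN,np.ones((3,3),np.uint8))
    cs,_=cv2.findContours(m,cv2.RETR_EXTERNAL,cv2.CHAIN_APPROX_NONE)
    return max(cs,key=cv2.contourArea)
def rect(name,cn,z):
    P=np.array([onz(c,u,v,z)[:2] for u,v in cn[:,0,:]],np.float32)
    (r,s,a)=cv2.minAreaRect(P); print(name,"rect",np.round(r,4),np.round(s,4),round(a,1))
V=hsv[:,:,2];S=hsv[:,:,1]
dark=((V<95)*255).astype(np.uint8)
rect("long_tray",comp(dark,430,225,535,305),.01)
rect("square_tray",comp(dark,135,160,220,240),.01)
rect("round_tray",comp(dark,400,165,450,215),.01)
rect("foam",comp(dark,110,235,190,315),.026)
grey=((S<75)&(V>95)).astype(np.uint8)*255
rect("tin",comp(grey,310,195,395,262),.05)
rect("caddy+cup",comp(grey,230,215,290,285),.05)
for p in [(352,225),(330,225),(258,253),(248,268),(275,270),(352,215),(480,265),(376,248),(270,228)]: print(p,hsv[p[1],p[0]])
crop=cv2.resize(im[195:290,225:400],None,fx=4.5,fy=4.5,interpolation=cv2.INTER_CUBIC); cv2.imwrite("pics/crop1.png",crop)
E
python3 seg.py
```

```text
long_tray rect [ 0.4392 -0.3344] [0.1488 0.0917] 77.4
square_tray rect [0.5897 0.2704] [0.097  0.0961] 23.4
round_tray rect [ 0.5961 -0.2324] [0.0736 0.0742] 87.0
foam rect [0.4301 0.3202] [0.0967 0.1131] 88.5
tin rect [ 0.5137 -0.0773] [0.1134 0.0582] 70.0
caddy+cup rect [0.4638 0.1003] [0.0624 0.0632] 82.1
(352, 225) [ 18 129 127]
(330, 225) [135   5 107]
(258, 253) [ 75  18 142]
(248, 268) [ 26  31 164]
(275, 270) [19 42 49]
(352, 215) [ 18 127 129]
(480, 265) [ 11 184  50]
(376, 248) [120   9 110]
(270, 228) [90 13 40]
```

View pics/crop1.png

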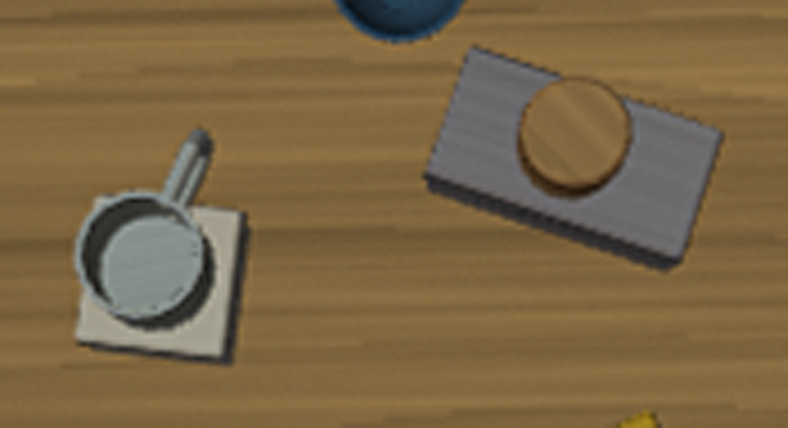

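Crop confirms: the grey tin carries the round box (crop top centre 575,133 → image 352.8,224.6). The white caddy carries the cup (rim centre 145,256 → 257.2,251.9; handle tip 200,135 → 269.4,225). I choose the grey tin over the yellow one, and the dark trays over the pink one.

```bash
python3 - <<'E'
from h import *
c=get_calibration("top")
p=lambda u,v,z:onz(c,u,v,z)[:2]
print("box",p(352.8,224.6,.09))
cu=p(257.2,251.9,.106);ha=p(269.4,225,.09);d=ha-cu;print("cup",cu,ha,np.degrees(np.arctan2(d[1],d[0])),np.hypot(*d))
q=[p(279.4,242.1,.05),p(274.3,274.6,.05),p(242.3,270.6,.05),p(246.8,238.6,.05)]
print("caddy",(q[0]+q[1]+q[2]+q[3])/4,[np.degrees(np.arctan2(*(q[i]-q[j])[::-1])) for i,j in((0,1),(3,2),(3,0),(2,1))])
print("jar",p(343.5,130,.1),p(343.5,148,0),"tub",p(283,131,.06),"bowl",p(314,189,.03))
print("cam",-np.array(c["R"]).T@c["t"])
w=get_calibration("wrist");print(w)
s=get_state();from scipy.spatial.transform import Rotation as Ro
R=Ro.from_rotvec(s["tool_rot"]).as_matrix();print(R.round(3),s["position"]); print("cam in tool",R.T@(-np.array(w["R"]).T@w["t"]-s["position"]), (np.array(w["R"])@R).round(2))
E
```

```text
box [ 0.51315313 -0.07599853]
cup [0.46383947 0.09858482] [0.51554402 0.0779282 ] -21.77732679004355 0.055678145838453826
caddy [0.4625122  0.09851983] [np.float64(-9.315204084800015), np.float64(-7.774324433848517), np.float64(82.63600352052191), np.float64(81.70093989624587)]
jar [ 0.69314495 -0.06365696] [ 0.69327092 -0.06948988] tub [0.70932662 0.05293655] bowl [ 0.59824055 -0.00593048]
cam [ 0.34967742 -0.0028794   0.96514132]
{'fovy': 67.72044780700253, 'cx': 317.4641098436919, 'cy': 242.54983853545642, 'R': array([[ 0.2760734 , -0.96113423, -0.00211284],
       [-0.91451003, -0.2633563 ,  0.30710725],
       [-0.29572772, -0.08285193, -0.95167257]]), 't': array([-0.64823512, -0.03802024,  0.39198198])}
[[ 0.961  0.275 -0.001]
 [ 0.275 -0.961  0.002]
 [-0.    -0.002 -1.   ]] [ 0.17865681 -0.62439394  0.18516018]
cam in tool [ 0.08484172 -0.0008234  -0.19819291] [[ 0.    1.    0.  ]
 [-0.95  0.   -0.31]
 [-0.31 -0.    0.95]]
```

```bash
python3 -m crank '[[1,0.5,1,0.03,0.05],[1,0.5,1,0.03,0.05],[1,0.5,1,0.03,0.05],[1,0.5,1,0.03,0.05],[1,0.5,1,0.03,0.05]]' 20 >/dev/null
python3 -m crank '[[1,0.5,1,0.03,0.05],[1,0.5,1,0.03,0.05],[1,0.5,1,0.03,0.05],[1,0.5,1,0.03,0.05],[1,0.5,1,0.03,0.05]]' >/dev/null
python3 -m crank '[[1,0.67,0.74,0,0.05],[1,0.67,0.74,0,0.05],[1,0.67,0.74,0,0.05],[1,0.67,0.74,0,0.05],[1,0.67,0.74,0,0.05]]'
python3 - <<'E'
from h import *
c=get_calibration("wrist");save("wrist","pics/w1.png")
np.savez("w1.npz",**{k:np.array(v) for k,v in c.items()})
for X in([.513,-.076,.09],[.5137,-.0773,.05]):print(proj(c,np.array(X)))
E
```

```text
time: 1.98
position: [0.5127, -0.0785, 0.1975]
tool_rot: [-2.574, -1.8, 0.001]
ft_force: [-0.8, -0.7, 0.7]
grip_width: 0.999
grip_force: 0.0
(np.float64(317.6725865516645), np.float64(226.00451378288616))
(np.float64(318.82854139228186), np.float64(216.3611686384866))
```

View pics/w1.png

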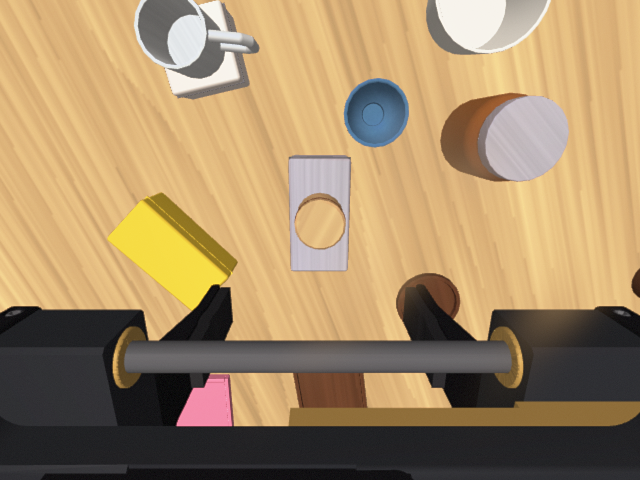

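The wrist view shows the box top at (320,223), and the tin corners at (289,157), (350,157), (348,271) and (291,271). Both are within about 2 mm of the top-view estimate.

```bash
python3 - <<'E'
from h import *
c=dict(np.load("w1.npz"))
print("box",onz(c,320,223,.09))
q=np.array([onz(c,u,v,.05)[:2] for u,v in((289,157),(350,157),(348,271),(291,271))]);print("tin",q.mean(0),np.degrees(np.arctan2(*((q[0]+q[1])-(q[2]+q[3]))[::-1])))
print(get_state()["position"])
E
```

```text
box [ 0.51586885 -0.07412356  0.09      ]
tin [ 0.51415052 -0.0779996 ] 70.07762758356631
[ 0.51210649 -0.0795037   0.19751635]
```

```bash
python3 -m crank '[[1,0.01,0.018,-0.3,0],[1,0.01,0.018,-0.55,0],[1,0.01,0.018,-0.66,0],[1,0.01,0.018,-0.66,0],[1,0.01,0.018,-0.66,0]]' 20
python3 -m crank '[[0,0,0,0,0],[0,0,0,0,0],[0,0,0,0,0],[0,0,0,0,0],[0,0,0,0,0]]'
```

```text
time: 2.65
position: [0.5154, -0.0751, 0.0674]
tool_rot: [2.574, 1.797, 0.001]
ft_force: [-0.1, 0.4, 0.3]
grip_width: 0.999
grip_force: 0.0
time: 3.28
position: [0.5148, -0.0733, 0.0662]
tool_rot: [2.574, 1.801, -0.0]
ft_force: [-0.7, 0.5, -0.5]
grip_width: 0.516
grip_force: 0.0
```

```bash
python3 -m crank '[[0,0,0,0,0],[0,0,0,0,0],[0,0,0,0.1,0],[0,0,0,0.3,0],[0,0,0,0.5,0]]'
python3 -m crank '[[0,0.1,-0.2,0,0],[0,0.2,-0.4,0,0],[0,0.3,-0.6,0,0],[0,0.4,-0.79,0,0],[0,0.4,-0.79,0,0]]'
python3 - <<'E'
from h import *
c=get_calibration("wrist");save("wrist","pics/w2.png");save("scene","pics/s2.png")
np.savez("w2.npz",**{k:np.array(v) for k,v in c.items()})
print(get_state()["position"],proj(c,np.array([.596,-.232,.01])))
E
```

```text
time: 3.9
position: [0.5146, -0.0732, 0.1671]
tool_rot: [-2.573, -1.801, 0.0]
ft_force: [0.3, 0.3, 0.1]
grip_width: 0.016
grip_force: 0.0
time: 4.53
position: [0.5947, -0.2358, 0.1648]
tool_rot: [-2.579, -1.794, 0.001]
ft_force: [0.5, 1.1, -0.2]
grip_width: 0.002
grip_force: 0.0
[ 0.59467573 -0.23077691  0.16560481] (np.float64(318.1438876180483), np.float64(212.1341567961535))
```

View pics/w2.png

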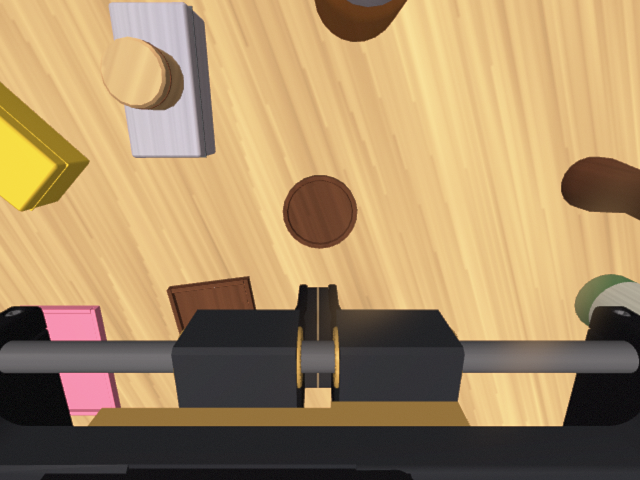

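The fingers closed on nothing: the box is still on the tin, at (137,73) in the wrist view. The round tray is at (320,212), as predicted. Let me measure the box again.

```bash
python3 - <<'E'
from h import *
im=save("top","pics/top2.png"); c=get_calibration("top"); w=dict(np.load("w2.npz"))
print(get_state()["position"])
cv2.imwrite("pics/crop2.png",cv2.resize(im[150:290,290:450,::-1],None,fx=4,fy=4,interpolation=cv2.INTER_CUBIC))
print(onz(w,134,73,.09), onz(w,319.5,212,.01))
E
```

```text
[ 0.59472707 -0.2298116   0.1659826 ]
[ 0.51648591 -0.07730378  0.09      ] [ 0.59733146 -0.2323446   0.01      ]
```

View pics/crop2.png

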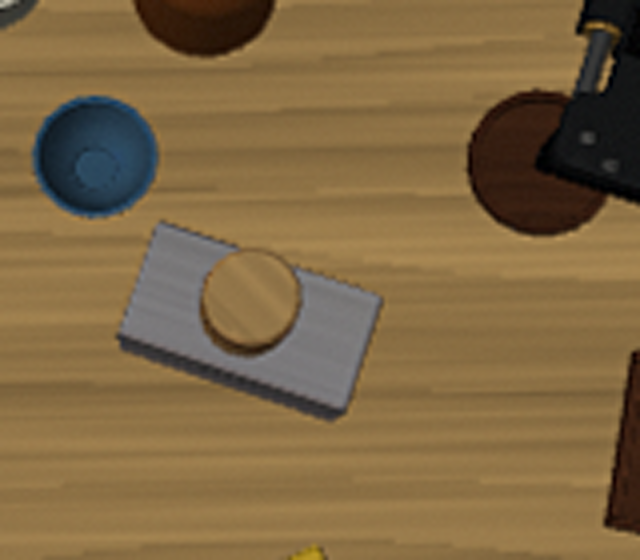

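Box unmoved at (.515,-.076); crop centre (251,298). I will go back, close, and check the grip before lifting.

```bash
python3 -m crank '[[1,-0.1,0.2,0,0],[1,-0.2,0.4,0,0],[1,-0.3,0.6,0,0],[1,-0.4,0.77,0,0],[1,-0.4,0.77,0,0]]' 30
python3 -m crank '[[1,0,0,-0.2,0],[1,0,0,-0.4,0],[1,0,0,-0.51,0],[1,0,0,-0.51,0],[1,0,0,-0.51,0]]'
python3 -m crank '[[0,0,0,0,0],[0,0,0,0,0],[0,0,0,0,0],[0,0,0,0,0],[0,0,0,0,0]]' 30
python3 -m crank '[[0,0,0,0,0],[0,0,0,0,0],[0,0,0,0,0]]' 30
```

```text
time: 5.3
position: [0.5134, -0.0727, 0.1668]
tool_rot: [2.566, 1.81, -0.001]
ft_force: [-0.4, -0.8, 0.0]
grip_width: 0.484
grip_force: 0.0
time: 5.92
position: [0.5157, -0.0774, 0.0653]
tool_rot: [2.572, 1.801, 0.002]
ft_force: [-0.1, -0.5, -0.1]
grip_width: 0.983
grip_force: 0.0
time: 6.55
position: [0.5149, -0.0774, 0.0642]
tool_rot: [2.574, 1.801, 0.0]
ft_force: [0.1, -0.7, -0.5]
grip_width: 0.514
grip_force: 0.0
time: 6.92
position: [0.5149, -0.0774, 0.0642]
tool_rot: [2.574, 1.801, 0.0]
ft_force: [-0.5, 0.2, 0.3]
grip_width: 0.173
grip_force: 0.0
```

```bash
python3 - <<'E'
from h import *
im=save("scene","pics/s3.png"); c=get_calibration("scene")
u,v=map(int,proj(c,np.array([.515,-.076,.07])));print(u,v, get_state()["position"])
a=cv2.resize(im[v-70:v+50,u-75:u+75,::-1],None,fx=2.6,fy=2.6,interpolation=cv2.INTER_CUBIC)
w=save("wrist","pics/w3.png")[100:420,120:520,::-1]
b=cv2.resize(w,(390,312)); cv2.imwrite("pics/pair3.png",np.hstack([a,b]))
E
```

```text
298 262 [ 0.51483714 -0.0773092   0.06414579]
```

View pics/pair3.png

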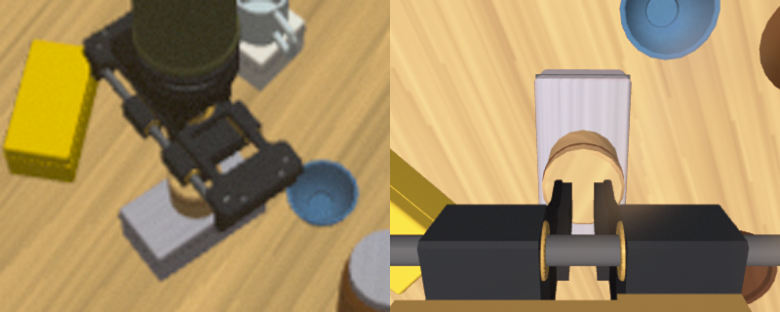

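The picture shows the fingertips lying over the box top, not beside it. So the real finger end sits roughly 35 mm above the reported TCP: tips at v≈285 where 260 was expected. I will open, go 30 mm lower, where the open fingers straddle the tin safely, and test-close gently. The closing width will tell me the true height.

```bash
python3 -m crank '[[1,0,0,0,0],[1,0,0,0,0],[1,0,0,0,0],[1,0,0,0,0],[1,0,0,0,0]]' 8
python3 -m crank '[[1,0,0,0,0],[1,0,0,0,0],[1,0,0,0,0],[1,0,0.005,-0.07,0],[1,0,0.005,-0.14,0]]' 8
python3 -m crank '[[0,0,0,0,0],[0,0,0,0,0],[0,0,0,0,0],[0,0,0,0,0],[0,0,0,0,0]]' 8
python3 -m crank '[[0,0,0,0,0],[0,0,0,0,0],[0,0,0,0,0]]' 8
```

```text
time: 7.65
position: [0.5149, -0.0773, 0.0642]
tool_rot: [2.574, 1.801, 0.0]
ft_force: [0.2, 0.7, -0.1]
grip_width: 0.563
grip_force: 0.0
time: 8.28
position: [0.5145, -0.0762, 0.035]
tool_rot: [-2.574, -1.801, 0.001]
ft_force: [-0.3, -0.7, 1.1]
grip_width: 0.995
grip_force: 0.0
time: 8.9
position: [0.5151, -0.0764, 0.0364]
tool_rot: [2.573, 1.801, 0.0]
ft_force: [-0.6, -0.1, 0.2]
grip_width: 0.523
grip_force: 8.0
time: 9.28
position: [0.5151, -0.0764, 0.0364]
tool_rot: [2.574, 1.801, 0.0]
ft_force: [-0.5, -0.2, 2.4]
grip_width: 0.521
grip_force: 8.0
```

Grip is on the box (width .521 ≈ 46 mm, 8 N). So the finger ends are really about 35 mm above the reported TCP, and I will place by relative heights. Tray floor is 46 mm below the tin top.

```bash
python3 -m crank '[[0,0,0,0,0],[0,0,0,0.05,0],[0,0,0,0.2,0],[0,0,0,0.4,0],[0,0,0,0.4,0]]' 20
python3 -m crank '[[0,0.1,-0.2,0,0],[0,0.2,-0.4,0,0],[0,0.3,-0.6,0,0],[0,0.41,-0.78,0,0],[0,0.41,-0.78,0,0]]'
python3 -m crank '[[0,0,0,-0.2,0],[0,0,0,-0.4,0],[0,0,0,-0.5,0],[0,0,0,-0.55,0],[0,0,0,-0.55,0]]'
```

```text
time: 9.9
position: [0.5174, -0.0765, 0.1196]
tool_rot: [2.57, 1.799, 0.006]
ft_force: [0.7, -0.2, -1.1]
grip_width: 0.518
grip_force: 20.0
time: 10.52
position: [0.5963, -0.2363, 0.114]
tool_rot: [-2.577, -1.794, 0.002]
ft_force: [-0.9, -0.5, -0.9]
grip_width: 0.527
grip_force: 20.0
time: 11.15
position: [0.597, -0.2321, 0.0064]
tool_rot: [-2.574, -1.802, -0.0]
ft_force: [0.1, 0.0, -0.1]
grip_width: 0.52
grip_force: 20.0
```

```bash
python3 -m crank '[[0,0,0,-0.03,0],[0,0,0,-0.06,0],[0,0,0,-0.07,0],[0,0,0,-0.07,0]]'
python3 -m crank '[[0,0,0,-0.01,0],[0,0,0,-0.01,0]]'
```

```text
time: 11.65
position: [0.5968, -0.2323, -0.0079]
tool_rot: [-2.574, -1.801, 0.0]
ft_force: [0.2, 0.0, -0.1]
grip_width: 0.525
grip_force: 20.0
time: 11.9
position: [0.5972, -0.2324, -0.0095]
tool_rot: [2.573, 1.801, 0.001]
ft_force: [-0.0, -0.5, 0.0]
grip_width: 0.521
grip_force: 20.0
```

```bash
python3 -m crank '[[0,0,0,-0.005,0],[0,0,0,-0.005,0]]'
python3 -m crank '[[0,0,0,-0.005,0],[0,0,0,-0.005,0]]'
```

```text
time: 12.15
position: [0.5972, -0.2324, -0.0095]
tool_rot: [2.573, 1.801, 0.0]
ft_force: [-2.8, 0.9, 5.5]
grip_width: 0.52
grip_force: 20.0
time: 12.4
position: [0.5972, -0.2324, -0.0096]
tool_rot: [2.573, 1.801, -0.0]
ft_force: [-4.7, 1.6, 11.5]
grip_width: 0.519
grip_force: 20.0
```

```bash
python3 -m crank '[[0.8,0,0,0.005,0],[0.8,0,0,0.005,0],[0.8,0,0,0.005,0],[0.8,0,0,0.2,0],[1,0,0,0.55,0]]'
python3 -m crank '[[1,-0.1,0.2,0,0],[1,-0.2,0.4,0,0],[1,-0.3,0.6,0,0],[1,-0.415,0.775,0,0],[1,-0.415,0.775,0,0]]'
python3 - <<'E'
from h import *
c=get_calibration("wrist");im=save("wrist","pics/w4.png");print(get_state()["position"])
h=cv2.cvtColor(im,cv2.COLOR_RGB2HSV);m=((h[:,:,1]<50)&(h[:,:,2]>110)).astype(np.uint8)*255
m=cv2.morphologyEx(m,cv2.MORPH_OPEN,np.ones((5,5)));n,l,s,ce=cv2.connectedComponentsWithStats(m)
u,v=map(int,proj(c,np.array([.514,-.0777,.05])));k=l[v,u];print(u,v,s[k])
cn=cv2.findContours((l==k).astype(np.uint8),0,1)[0][0]
P=np.array([onz(c,a,b,.05)[:2] for a,b in cn[:,0]],np.float32);print(cv2.minAreaRect(P))
E
```

```text
time: 13.02
position: [0.5947, -0.2318, 0.0889]
tool_rot: [-2.57, -1.799, 0.004]
ft_force: [0.4, -0.6, 0.3]
grip_width: 0.847
grip_force: 0.0
time: 13.65
position: [0.5125, -0.0741, 0.0906]
tool_rot: [-2.569, -1.808, 0.002]
ft_force: [0.1, -1.1, -0.3]
grip_width: 0.996
grip_force: 0.0
[ 0.51350393 -0.07647549  0.09079756]
322 257 [  279   170    88   159 12884]
((0.5145328044891357, -0.07544520497322083), (0.11880408972501755, 0.05867704749107361), 69.7773666381836)
```

View pics/w4.png

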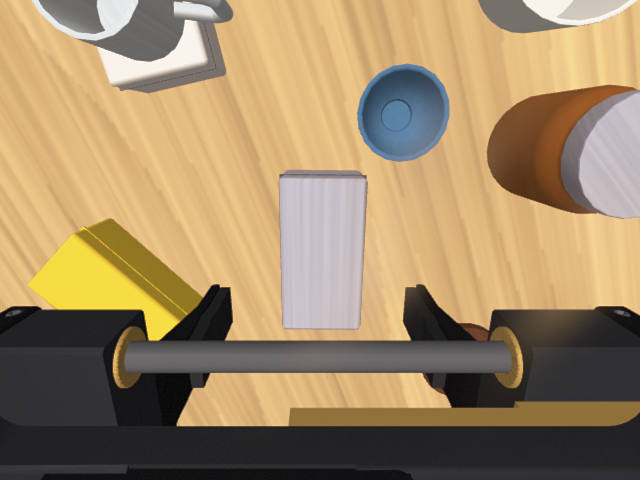

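The tin now stands clear at (322,250), aligned with the gripper; box gone. Descend and grip.

```bash
python3 -m crank '[[1,0,0,-0.2,0],[1,0,0,-0.4,0],[1,0,0,-0.48,0],[1,0,0,-0.52,0],[1,0,0,-0.52,0]]' 40
python3 -m crank '[[0,0,0,0,0],[0,0,0,0,0],[0,0,0,0,0],[0,0,0,0,0],[0,0,0,0,0]]' 40
```

```text
time: 14.32
position: [0.5145, -0.0776, -0.0129]
tool_rot: [2.574, 1.801, 0.001]
ft_force: [-0.8, -0.1, 0.1]
grip_width: 1.001
grip_force: 0.0
time: 14.95
position: [0.5142, -0.0775, -0.0129]
tool_rot: [2.573, 1.801, 0.001]
ft_force: [-0.7, -0.5, 3.3]
grip_width: 0.686
grip_force: 40.0
```

```bash
python3 -m crank '[[0,0,0,0.05,0],[0,0,0,0.2,0],[0,0,0,0.4,0],[0,0,0,0.4,0]]'
python3 -m crank '[[0,-0.07,-0.25,0,0.0205],[0,-0.14,-0.5,0,0.0205],[0,-0.21,-0.75,0,0.0205],[0,-0.28,-1,0,0.0205],[0,-0.28,-1,0,0.0205]]'
python3 -m crank '[[0,-0.095,-0.29,0,0],[0,-0.095,-0.29,0,0],[0,-0.095,-0.29,-0.15,0],[0,-0.095,-0.29,-0.25,0],[0,-0.095,-0.29,-0.25,0]]'
python3 - <<'E'
from h import *
im=save("top","pics/top4.png")
cv2.imwrite("pics/crop4.png",cv2.resize(im[200:340,400:560,::-1],None,fx=4,fy=4,interpolation=cv2.INTER_CUBIC))
E
```

```text
time: 15.45
position: [0.5163, -0.0775, 0.0696]
tool_rot: [2.57, 1.799, 0.006]
ft_force: [-0.1, 0.7, -4.0]
grip_width: 0.688
grip_force: 40.0
time: 16.08
position: [0.454, -0.2824, 0.0648]
tool_rot: [-2.46, -1.951, 0.005]
ft_force: [-1.1, 0.4, -3.7]
grip_width: 0.684
grip_force: 40.0
time: 16.7
position: [0.4372, -0.3331, 0.0142]
tool_rot: [-2.447, -1.961, 0.001]
ft_force: [-0.2, 1.0, -2.9]
grip_width: 0.686
grip_force: 40.0
```

View pics/crop4.png

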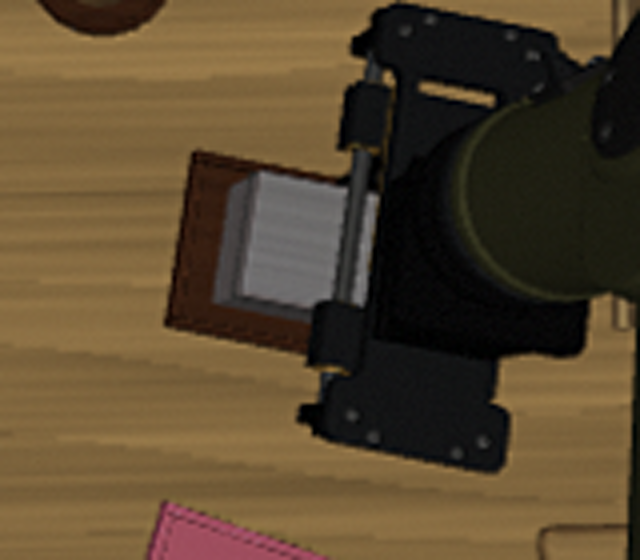

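The tin is aligned with the tray and over it (tin left edge at crop 245, tray left edge at 185). Lower to contact.

```bash
python3 -m crank '[[0,0,0,-0.06,0],[0,0,0,-0.11,0],[0,0,0,-0.12,0],[0,0,0,-0.12,0]]'
python3 -m crank '[[0,0,0,-0.007,0],[0,0,0,-0.007,0],[0,0,0,-0.007,0]]'
```

```text
time: 17.25
position: [0.4389, -0.3353, -0.0074]
tool_rot: [-2.453, -1.963, -0.0]
ft_force: [0.5, 0.1, -3.0]
grip_width: 0.685
grip_force: 40.0
time: 17.62
position: [0.439, -0.3354, -0.0085]
tool_rot: [2.452, 1.963, 0.0]
ft_force: [0.4, -0.3, -3.1]
grip_width: 0.684
grip_force: 40.0
```

```bash
python3 -m crank '[[0,0,0,-0.006,0],[0,0,0,-0.006,0]]'
python3 -m crank '[[0,0,0,-0.003,0],[0,0,0,-0.003,0]]'
```

```text
time: 17.88
position: [0.439, -0.3355, -0.0089]
tool_rot: [2.452, 1.963, -0.001]
ft_force: [-3.5, 2.0, 6.2]
grip_width: 0.683
grip_force: 40.0
time: 18.12
position: [0.439, -0.3355, -0.0089]
tool_rot: [2.452, 1.963, -0.001]
ft_force: [-4.5, 2.7, 9.6]
grip_width: 0.689
grip_force: 40.0
```

```bash
python3 -m crank '[[0.9,0,0,0.003,0],[1,0,0,0.003,0],[1,0,0,0.003,0],[1,0,0,0.2,0],[1,0,0,0.45,0]]'
python3 -m crank '[[1,0,0,0.2,0],[1,0.02,0.25,0.3,0.025],[1,0.04,0.5,0.3,0.05],[1,0.05,0.75,0.3,0.08],[1,0.06,1,0.3,0.1]]'
python3 -m crank '[[1,0,0.3,0.15,0.03],[1,0,0.6,0.15,0.06],[1,0,0.8,0.15,0.09],[1,0,1,0.15,0.124],[1,0,1,0.15,0.124]]'
python3 - <<'E'
from h import *
s=get_state();c=get_calibration("wrist");save("wrist","pics/w5.png")
np.savez("w5.npz",**{k:np.array(v) for k,v in c.items()})
print(s["position"],s["tool_rot"],proj(c,np.array([.4638,.0986,.106])))
E
```

```text
time: 18.75
position: [0.4379, -0.3346, 0.0791]
tool_rot: [-2.45, -1.962, 0.0]
ft_force: [0.8, -0.2, -0.2]
grip_width: 0.997
grip_force: 0.0
time: 19.38
position: [0.4509, -0.1338, 0.1395]
tool_rot: [1.719, 2.628, -0.0]
ft_force: [0.0, -0.5, 0.9]
grip_width: 0.998
grip_force: 0.0
time: 20.0
position: [0.4507, 0.0684, 0.1697]
tool_rot: [0.587, 3.085, 0.001]
ft_force: [-0.1, -0.2, 0.5]
grip_width: 1.004
grip_force: 0.0
[0.45067597 0.06836244 0.16974561] [5.86654601e-01 3.08546977e+00 8.12989640e-04] (np.float64(359.2294220598811), np.float64(245.3632567839026))
```

View pics/w5.png

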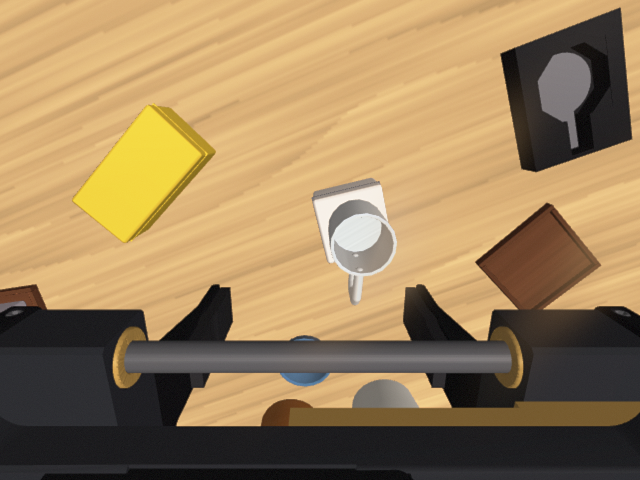

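Wrist view: cup rim centre (363,244), handle end (354,300), foam well at (565,88), square tray at (540,257).

```bash
python3 - <<'E'
from h import *
w=dict(np.load("w5.npz")); p=onz(w,363,244,.106)[:2]; print(p)
for z in(.098,.085): 
    q=onz(w,355,297,z)[:2]-p; print(z,np.degrees(np.arctan2(q[1],q[0])),np.hypot(*q))
# handle tip in scene & refine direction: triangulate tip by top (269.4,225)
o1,d1=ray(w,355,299);c=get_calibration("top");o2,d2=ray(c,269.4,225)
A=np.stack([d1,-d2],1);t=np.linalg.lstsq(A,o2-o1,rcond=None)[0];a=o1+d1*t[0];b=o2+d2*t[1];print(a,b)
print(get_state()["position"])
E
```

```text
[0.46382061 0.10167123]
0.098 -25.875462002138423 0.04926406343569587
0.085 -23.80306943336025 0.05566135830003814
[0.51658499 0.07855382 0.0849733 ] [0.51650248 0.07839515 0.08494301]
[0.4507653  0.06590511 0.16954492]
```

```bash
python3 -m crank '[[1,0.065,0.171,0,-0.002],[1,0.065,0.171,-0.2,-0.002],[1,0.065,0.171,-0.4,-0.002],[1,0.065,0.171,-0.55,-0.002],[1,0.065,0.171,-0.63,-0.002]]' 15
python3 -m crank '[[1,0,0,0,0],[0,0,0,0,0],[0,0,0,0,0],[0,0,0,0,0],[0,0,0,0,0]]' 15
python3 -m crank '[[0,0,0,0,0],[0,0,0,0,0],[0,0,0,0,0]]' 15
```

```text
time: 20.68
position: [0.463, 0.0973, 0.0417]
tool_rot: [-0.623, -3.077, 0.001]
ft_force: [0.2, 0.3, 0.4]
grip_width: 0.998
grip_force: 0.0
time: 21.3
position: [0.4642, 0.0989, 0.0439]
tool_rot: [0.619, 3.079, 0.0]
ft_force: [1.1, 0.7, 1.2]
grip_width: 0.632
grip_force: 0.5
time: 21.68
position: [0.4642, 0.0991, 0.0438]
tool_rot: [0.619, 3.079, 0.001]
ft_force: [-0.7, 0.5, 3.7]
grip_width: 0.603
grip_force: 15.0
```

```bash
python3 -m crank '[[0,0,0,0.05,0],[0,0,0,0.2,0],[0,0,0,0.4,0],[0,0,0.25,0.5,0.03],[0,0,0.5,0.5,0.058]]' 20
python3 -m crank '[[0,0,0,0,0],[0,0,0,0,0]]'
python3 - <<'E'
from h import *
s=get_state();c=get_calibration("wrist");save("wrist","pics/w6.png")
np.savez("w6.npz",pos=s["position"],rot=s["tool_rot"],**{k:np.array(v) for k,v in c.items()})
print(s["position"],s["tool_rot"],s["grip_width"])
E
```

```text
time: 22.3
position: [0.4654, 0.1992, 0.1456]
tool_rot: [0.047, 3.137, -0.002]
ft_force: [-0.7, -0.1, -1.3]
grip_width: 0.6
grip_force: 20.0
time: 22.55
position: [0.4635, 0.1981, 0.1432]
tool_rot: [-0.052, -3.14, 0.001]
ft_force: [0.3, -0.7, -1.2]
grip_width: 0.598
grip_force: 20.0
[0.46345742 0.19808173 0.14316543] [-5.15859016e-02 -3.14020751e+00  1.46742356e-03] 0.5979452363624932
```

View pics/w6.png

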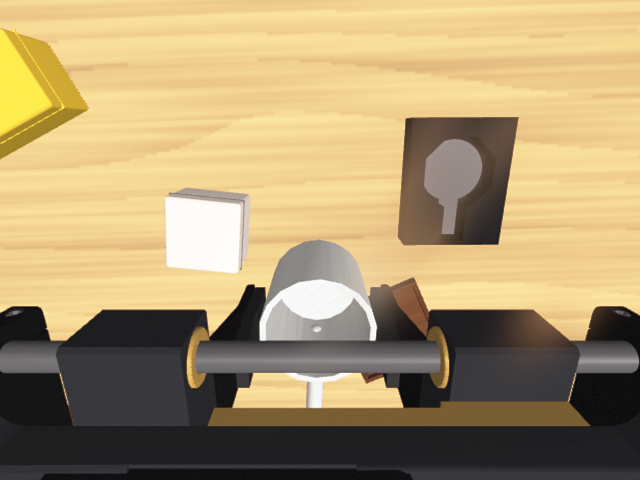

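The wrist view shows the cup held upright, rim centre (318,330), handle straight down at (316,395). The foam's top face runs from about (408,118) to (499,244), with the well floor at (454,172) and the slot at (449,218). The caddy is clear.

```bash
python3 - <<'E'
from h import *
w=dict(np.load("w6.npz")); im=cv2.imread("pics/w6.png"); hsv=cv2.cvtColor(im,cv2.COLOR_BGR2HSV)
g=cv2.cvtColor(im,cv2.COLOR_BGR2GRAY)
m=((g<150)&(hsv[:,:,1]<90)).astype(np.uint8)*255; m[:100]=0;m[255:]=0;m[:,:385]=0;m[:,540:]=0
cn=max(cv2.findContours(m,0,1)[0],key=cv2.contourArea)
P=np.array([onz(w,a,b,.026)[:2] for a,b in cn[:,0]],np.float32);r=cv2.minAreaRect(P);print("foam",r);print(cv2.boxPoints(r))
for v in(150,172,190,215,225): print(v,list(g[v,395:525:3]))
print("col454",list(g[112:245:3,452]))
E
```

```text
foam ((0.42957204580307007, 0.32949379086494446), (0.07410509884357452, 0.10965654999017715), 88.42958068847656)
[[0.3737489  0.29395777]
 [0.48336428 0.29095256]
 [0.4853952  0.3650298 ]
 [0.3757798  0.36803502]]
150 [np.uint8(216), np.uint8(215), np.uint8(217), np.uint8(77), np.uint8(75), np.uint8(79), np.uint8(86), np.uint8(88), np.uint8(87), np.uint8(90), np.uint8(89), np.uint8(90), np.uint8(87), np.uint8(116), np.uint8(148), np.uint8(148), np.uint8(146), np.uint8(147), np.uint8(146), np.uint8(146), np.uint8(146), np.uint8(144), np.uint8(146), np.uint8(147), np.uint8(146), np.uint8(146), np.uint8(147), np.uint8(141), np.uint8(79), np.uint8(73), np.uint8(69), np.uint8(72), np.uint8(82), np.uint8(83), np.uint8(79), np.uint8(82), np.uint8(79), np.uint8(77), np.uint8(77), np.uint8(93), np.uint8(221), np.uint8(219), np.uint8(220), np.uint8(220)]
172 [np.uint8(216), np.uint8(215), np.uint8(212), np.uint8(87), np.uint8(88), np.uint8(96), np.uint8(97), np.uint8(97), np.uint8(99), np.uint8(97), np.uint8(146), np.uint8(146), np.uint8(144), np.uint8(143), np.uint8(144), np.uint8(143), np.ui
[... 2309 characters left out ...]
p.uint8(199), np.uint8(198)]
col454 [np.uint8(207), np.uint8(211), np.uint8(76), np.uint8(75), np.uint8(75), np.uint8(76), np.uint8(75), np.uint8(77), np.uint8(76), np.uint8(124), np.uint8(146), np.uint8(146), np.uint8(146), np.uint8(146), np.uint8(145), np.uint8(144), np.uint8(144), np.uint8(142), np.uint8(142), np.uint8(141), np.uint8(141), np.uint8(140), np.uint8(140), np.uint8(140), np.uint8(140), np.uint8(139), np.uint8(139), np.uint8(139), np.uint8(140), np.uint8(139), np.uint8(139), np.uint8(140), np.uint8(139), np.uint8(141), np.uint8(141), np.uint8(141), np.uint8(141), np.uint8(141), np.uint8(142), np.uint8(143), np.uint8(145), np.uint8(65), np.uint8(61), np.uint8(65), np.uint8(87)]
```

```bash
python3 - <<'E'
from h import *
w=dict(np.load("w6.npz"))
f=lambda u,v,z:np.round(onz(w,u,v,z)[:2]*1000,1)
print("camera",-w["R"].T@w["t"])
print("right top edge",[f(u,v,.026) for u,v in((513,150),(510,172),(506,190),(502.5,215),(500.5,225))])
print("near top edge",f(412,118,.026),f(515,118,.026),"far",f(410,244,.026),f(498,244,.026))
print("left bot edge",f(403,150,0),f(400.5,190,0),f(398,225,0))
print("well L",f(424,172,.026),"R",f(481.5,172,.006))
print("slot",f(444,215,.026),f(457,215,.006),f(441.5,225,.026),f(454,225,.006))
print("well -x",f(452,139,.026),"slot end",f(449,234,.006))
print("cup rim ctr at z",w["pos"][2]+.035-.028+.056, f(318.5,331,w["pos"][2]+.063), "handle",f(316,395,w["pos"][2]+.055),w["pos"])
E
```

```text
camera [0.37841058 0.20178411 0.34142627]
right top edge [array([401.9, 368.1]), array([420.5, 368. ]), array([436.2, 366.6]), array([458.8, 366.3]), array([468.2, 365.7])]
near top edge [373.3 280.6] [376.  366.3] far [483.8 284.1] [486.4 365.6]
left bot edge [400.6 280.1] [437.7 279.2] [472.3 278.1]
well L [418.1 293.2] R [422.3 352.2]
slot [457.2 313.5] [462.5 333.1] [466.5 311.9] [472.4 331. ]
well -x [391.2 315.2] slot end [481.4 326.9]
cup rim ctr at z 0.20616543379403135 [461.9 199.5] handle [502.4 197. ] [0.46345742 0.19808173 0.14316543]
```

```bash
python3 -m crank '[[0,-0.1,0.3,0,0.002],[0,-0.21,0.62,0,0.002],[0,-0.21,0.62,-0.2,0.002],[0,-0.21,0.62,-0.4,0.002],[0,-0.21,0.62,-0.56,0.002]]'
python3 -m crank '[[0,0,0,0,0],[0,0,0,0,0]]'
python3 - <<'E'
from h import *
s=get_state();c=get_calibration("wrist");im=save("wrist","pics/w7.png");t=save("top","pics/top7.png")
np.savez("w7.npz",pos=s["position"],rot=s["tool_rot"],**{k:np.array(v) for k,v in c.items()})
a=cv2.resize(im[100:420,160:480,::-1],(400,400));b=cv2.resize(t[230:330,100:200,::-1],(400,400),interpolation=cv2.INTER_CUBIC)
cv2.imwrite("pics/pair7.png",np.hstack([a,b]))
print(s["position"],s["tool_rot"])
E
```

```text
time: 23.22
position: [0.4221, 0.3205, 0.0295]
tool_rot: [-0.035, -3.14, 0.003]
ft_force: [0.5, -0.5, -1.0]
grip_width: 0.599
grip_force: 20.0
time: 23.48
position: [0.4229, 0.3226, 0.0326]
tool_rot: [0.033, 3.14, 0.001]
ft_force: [0.6, 0.2, -0.5]
grip_width: 0.6
grip_force: 20.0
[0.42292789 0.32262132 0.03258926] [3.34929696e-02 3.14018136e+00 7.94747637e-04]
```

View pics/pair7.png

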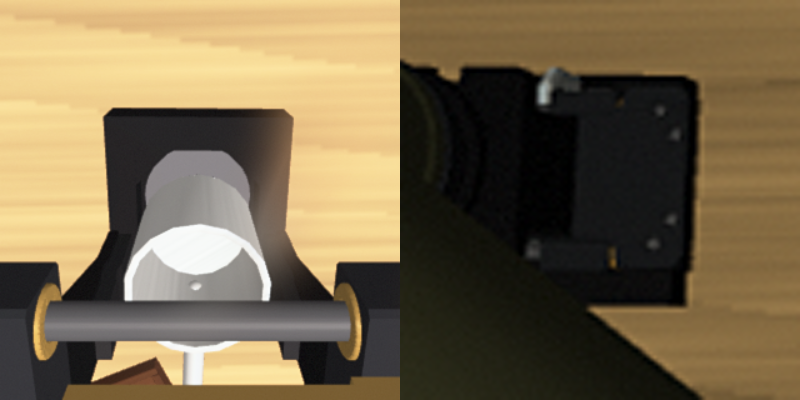

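Cup centre (crop 197) and well centre (crop 197) line up sideways, with the handle pointing down the slot. I nudge x by −1 mm and go in by small steps, watching the force.

```bash
python3 -m crank '[[0,-0.006,0,-0.03,0],[0,-0.006,0,-0.06,0],[0,-0.006,0,-0.06,0]]'
python3 -m crank '[[0,0,0,-0.03,0],[0,0,0,-0.03,0]]'
python3 -m crank '[[0,0,0,-0.03,0],[0,0,0,-0.03,0]]'
```

```text
time: 23.95
position: [0.4203, 0.3225, 0.019]
tool_rot: [-0.031, -3.141, 0.001]
ft_force: [0.1, -0.1, -0.7]
grip_width: 0.6
grip_force: 20.0
time: 24.2
position: [0.4203, 0.3226, 0.0129]
tool_rot: [-0.031, -3.141, 0.001]
ft_force: [0.3, 0.1, -1.5]
grip_width: 0.598
grip_force: 20.0
time: 24.45
position: [0.4203, 0.3226, 0.0069]
tool_rot: [-0.031, -3.141, 0.001]
ft_force: [0.3, 0.2, -0.6]
grip_width: 0.601
grip_force: 20.0
```

```bash
python3 -m crank '[[0,0,0,-0.015,0],[0,0,0,-0.025,0],[0,0,0,-0.025,0]]'
python3 -m crank '[[0,0,0,-0.008,0],[0,0,0,-0.008,0]]'
python3 -m crank '[[0,0,0,-0.006,0],[0,0,0,-0.006,0]]'
```

```text
time: 24.82
position: [0.4205, 0.3228, 0.0023]
tool_rot: [-0.031, -3.141, 0.0]
ft_force: [-0.1, 0.0, -1.0]
grip_width: 0.6
grip_force: 20.0
time: 25.08
position: [0.4206, 0.3228, 0.0008]
tool_rot: [-0.031, -3.141, 0.0]
ft_force: [-0.2, -0.4, -1.4]
grip_width: 0.599
grip_force: 20.0
time: 25.32
position: [0.4208, 0.323, -0.0001]
tool_rot: [0.031, 3.141, 0.0]
ft_force: [-0.5, -0.6, 0.9]
grip_width: 0.599
grip_force: 20.0
```

```bash
python3 -m crank '[[0,0,0,-0.006,0],[0,0,0,-0.006,0]]'
python3 -m crank '[[0,0,0,-0.006,0],[0,0,0,-0.006,0]]'
```

```text
time: 25.58
position: [0.4208, 0.3229, -0.0002]
tool_rot: [0.031, 3.141, -0.002]
ft_force: [-3.2, -3.2, 13.1]
grip_width: 0.6
grip_force: 20.0
time: 25.82
position: [0.4208, 0.3228, -0.0004]
tool_rot: [0.031, 3.141, -0.003]
ft_force: [-5.4, -5.8, 20.5]
grip_width: 0.606
grip_force: 20.0
```

Cup is home (z at the expected floor level, 20 N). Release, lift, and head for the caddy.

```bash
python3 -m crank '[[0.9,0,0,0.01,0],[1,0,0,0.01,0],[1,0,0,0.01,0],[1,0,0,0.25,0],[1,0,0,0.5,0]]'
python3 -m crank '[[1,0.05,-0.25,0.2,-0.018],[1,0.1,-0.5,0.2,-0.018],[1,0.15,-0.75,0.2,-0.018],[1,0.21,-1,0.2,-0.018],[1,0.21,-1,0.2,-0.018]]'
python3 -m crank '[[1,0,-0.12,0,0],[1,0,-0.12,0,0],[1,0,-0.12,0,0]]'
python3 - <<'E'
from h import *
s=get_state();c=get_calibration("wrist");im=save("wrist","pics/w8.png");t=save("top","pics/top8.png")
print(s["position"],s["tool_rot"])
def caddy(im,c,z=.05,g=None):
    h=cv2.cvtColor(im,cv2.COLOR_RGB2HSV);m=((h[:,:,1]<45)&(h[:,:,2]>g)).astype(np.uint8)*255
    m=cv2.morphologyEx(m,cv2.MORPH_OPEN,np.ones((3,3)));n,l,st,_=cv2.connectedComponentsWithStats(m)
    u,v=map(int,proj(c,np.array([.4625,.0985,z])));k=l[v,u];print(u,v,k,st[k])
    cn=cv2.findContours((l==k).astype(np.uint8),0,1)[0][0]
    print(cv2.minAreaRect(np.array([onz(c,a,b,z)[:2] for a,b in cn[:,0]],np.float32)))
caddy(im,c,g=200)
caddy(t,get_calibration("top"),g=120)
E
```

```text
time: 26.45
position: [0.4199, 0.3225, 0.0976]
tool_rot: [-0.03, -3.139, 0.0]
ft_force: [0.8, 0.6, 0.0]
grip_width: 0.992
grip_force: 0.0
time: 27.08
position: [0.4636, 0.1177, 0.1369]
tool_rot: [0.222, 3.134, -0.003]
ft_force: [-0.4, 0.6, 1.1]
grip_width: 0.998
grip_force: 0.0
time: 27.45
position: [0.4624, 0.1005, 0.1372]
tool_rot: [-0.206, -3.135, -0.001]
ft_force: [0.5, -0.6, -0.3]
grip_width: 1.003
grip_force: 0.0
[0.4624478  0.1004837  0.13724724] [-2.06003818e-01 -3.13480283e+00 -1.32115280e-03]
313 235 6 [ 278  199   77   72 5344]
((0.46288102865219116, 0.10007819533348083), (0.0621713288128376, 0.061706677079200745), 82.50396728515625)
260 256 0 [     0      0    640    480 278296]
((0.4537643492221832, 0.5671607255935669), (0.0038320994935929775, 5.305628292262554e-08), 4.64278507232666)
```

Caddy at (.463,.0998), aligned within 1°, measured by mask. Go down and grip.

```bash
python3 -m crank '[[1,0,-0.003,-0.25,0],[1,0,-0.003,-0.5,0],[1,0,-0.003,-0.68,0],[1,0,-0.003,-0.75,0],[1,0,-0.003,-0.75,0]]' 40
python3 -m crank '[[0,0,0,0,0],[0,0,0,0,0],[0,0,0,0,0],[0,0,0,0,0],[0,0,0,0,0]]' 40
```

```text
time: 28.18
position: [0.4624, 0.0992, -0.0128]
tool_rot: [-0.206, -3.134, -0.002]
ft_force: [-0.1, -0.0, 0.4]
grip_width: 0.999
grip_force: 0.0
time: 28.8
position: [0.4634, 0.0984, -0.0119]
tool_rot: [0.209, 3.133, -0.0]
ft_force: [-1.8, -0.5, 6.1]
grip_width: 0.732
grip_force: 40.0
```

```bash
python3 -m crank '[[0,0,0,0.05,0],[0,0,0,0.2,0],[0,0,0,0.4,0],[0,0,0,0.4,0]]'
python3 -m crank '[[0,0.16,0.21,0,0.025],[0,0.32,0.43,0,0.05],[0,0.48,0.65,0,0.075],[0,0.64,0.865,0,0.087],[0,0.64,0.865,0,0.087]]'
python3 -m crank '[[0,0,0,-0.1,0],[0,0,0,-0.25,0],[0,0,0,-0.25,0],[0,0,0,-0.25,0]]'
python3 - <<'E'
from h import *
s=get_state();print(s["position"],s["tool_rot"])
c=get_calibration("wrist");im=save("wrist","pics/w9.png");t=save("top","pics/top9.png")
a=cv2.resize(im[100:420,160:480,::-1],(400,400));b=cv2.resize(t[140:260,120:240,::-1],(400,400),interpolation=cv2.INTER_CUBIC)
cv2.imwrite("pics/pair9.png",np.hstack([a,b]))
E
```

```text
time: 29.3
position: [0.4648, 0.0985, 0.0697]
tool_rot: [0.208, 3.129, -0.001]
ft_force: [0.7, -1.0, -2.8]
grip_width: 0.73
grip_force: 40.0
time: 29.92
position: [0.5892, 0.2763, 0.0644]
tool_rot: [0.653, -3.069, -0.008]
ft_force: [-1.2, -0.8, -3.2]
grip_width: 0.731
grip_force: 40.0
time: 30.42
position: [0.5907, 0.2701, 0.0174]
tool_rot: [-0.644, 3.075, -0.001]
ft_force: [0.3, 0.7, -2.9]
grip_width: 0.73
grip_force: 40.0
[0.59069328 0.27013321 0.01741003] [-6.43698179e-01  3.07493368e+00 -8.89300762e-04]
```

View pics/pair9.png

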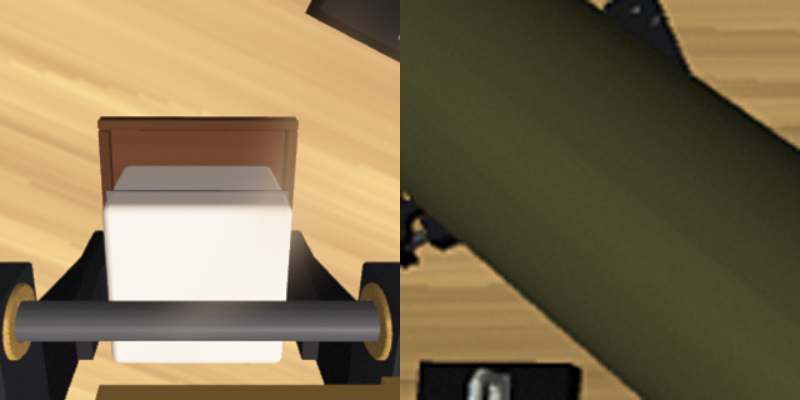

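Caddy is centred and square over the tray (tray crop 99–298, caddy 105–291). Lower to contact.

```bash
python3 -m crank '[[0,0,0,-0.06,0],[0,0,0,-0.1,0],[0,0,0,-0.117,0],[0,0,0,-0.117,0]]'
python3 -m crank '[[0,0,0,-0.008,0],[0,0,0,-0.008,0]]'
python3 -m crank '[[0,0,0,-0.006,0],[0,0,0,-0.006,0]]'
```

```text
time: 31.02
position: [0.5904, 0.2712, -0.0066]
tool_rot: [0.646, -3.074, -0.0]
ft_force: [-0.8, 0.3, -3.3]
grip_width: 0.736
grip_force: 40.0
time: 31.28
position: [0.5907, 0.2713, -0.0076]
tool_rot: [-0.645, 3.074, 0.0]
ft_force: [-0.5, 0.3, -3.7]
grip_width: 0.73
grip_force: 40.0
time: 31.52
position: [0.5908, 0.2714, -0.0078]
tool_rot: [-0.645, 3.074, -0.001]
ft_force: [-2.1, -1.7, 4.9]
grip_width: 0.733
grip_force: 40.0
```

```bash
python3 -m crank '[[0.9,0,0,0.002,0],[1,0,0,0.002,0],[1,0,0,0.002,0],[1,0,0,0.25,0],[1,0,0,0.5,0]]'
python3 -m crank '[[1,0,0,0.25,0],[1,-0.2,-0.2,0.4,-0.02],[1,-0.35,-0.4,0.4,-0.05],[1,-0.5,-0.7,0.4,-0.08],[1,-0.6,-1,0.4,-0.1]]'
python3 -m crank '[[1,0,0,0,0],[1,0,0,0,0],[1,0,0,0,0]]'
python3 - <<'E'
from h import *
im=save("top","pics/top10.png");s=save("scene","pics/s10.png")
a=cv2.resize(im[100:340,110:540,::-1],(800,447));cv2.imwrite("pics/end.png",a)
E
```

```text
time: 32.15
position: [0.5902, 0.2711, 0.0916]
tool_rot: [0.646, -3.073, -0.001]
ft_force: [0.9, 0.9, 0.5]
grip_width: 0.995
grip_force: 0.0
time: 32.78
position: [0.4712, 0.0753, 0.1705]
tool_rot: [-0.341, -3.123, 0.0]
ft_force: [0.2, -1.5, 1.0]
grip_width: 1.001
grip_force: 0.0
time: 33.15
position: [0.4725, 0.0788, 0.1712]
tool_rot: [-0.329, -3.124, -0.003]
ft_force: [-0.6, -0.6, -0.3]
grip_width: 0.999
grip_force: 0.0
```

View pics/end.png

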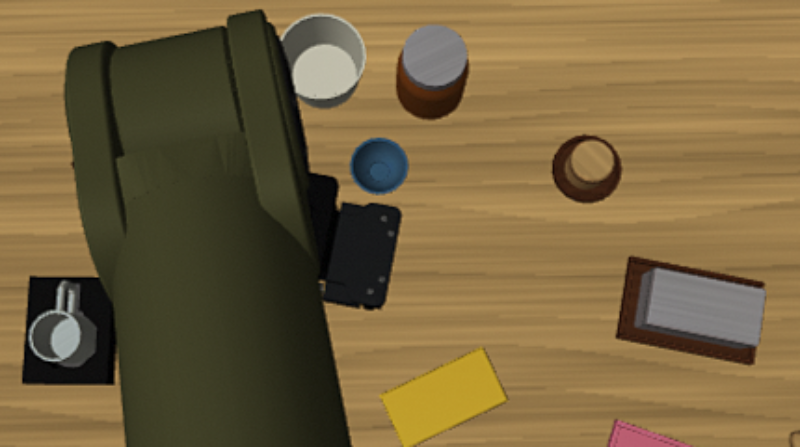

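The round box is in the round tray (587,165), the tin in the long tray (700,308), and the cup in the foam with its handle in the slot (65,335). Jar and tub are untouched. The caddy is hidden by the arm here, but it was lowered to contact centred in its tray, and the gripper came away cleanly.

```bash
python3 -c "
from bench import close_job; print(close_job())"
```

```text
the job is handed in; nothing more can be done
None
```

The job is handed in: the tin, round box, cup and caddy were each lowered to contact in their own places, and the jar and tub were left alone. The last picture confirms all but the caddy, which the arm was hiding.

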